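File a sample board in a lever arch file

ROBOT

A 6-joint arm with a two-finger parallel gripper is mounted at the origin on a cart in front of the work surface, level with it; the furniture and walls round the work are solid. World frame = base frame: x ahead of the robot, y to its left, z up, the work surface at z = 0. Lengths are in m, angles in rad, forces in N, time in s.
With the tool pointing down it reaches from about 0.325 to 0.775 m from the base axis. Payload 5.5 kg.
Tool frame: the origin (TCP) lies at the very end of the fingers, on their centre line; the grasp point (between the pads) lies manip.grasp_offset behind it (manip.grasp_offset is the distance from the TCP to the grasp point, in m); y points along the fingers, x is the direction in which the jaws open and shut, and the axes are right-handed (so a half turn about y gives the same grasp; the last joint's range is limited). The gripper opens to 88 mm and grips with 3 to 60 N. Pads are 20 mm wide; open, the fingers measure 115 mm over their backs; the gripper's body (75 mm by 178 mm) begins 61 mm behind the grasp point.
Start: joints at [-1.263, 0.091, 1.231, -0, 1.82, -0.057], TCP at [0.214, -0.561, 0.192] pointing down, gripper open.
Joint ranges: [-2.87, 2.87], [-0.86, 2.18], [0.17, 2.46], [-1.51, 4.65], [0.06, 2.69], [-2.65, 2.65]. Speed limits (rad/s): [2.57, 2.57, 3.01, 3.14, 3.14, 3.14].

INTERFACE

Orientations are given as [roll, pitch, yaw] about the fixed x, y, z axes, in that order (R = Rz(yaw) Ry(pitch) Rx(roll)).
In Python, from workcell import manip, cams gives the robot as it stands. The module is installed in compiled form; this text tells all that it offers.
- The arm moves only by the tool apply_moves, never from a script. Its argument "moves" is a list of rows, each an object with "dr": the turn, a rotation vector about the tool's x, y, z in degrees, a list of three; "travel": the shift along the tool's x, y, z in m, a list of three; "gripper": the opening in per cent of the stroke, from 0 (shut) to 100 (fully open). A call has 1 to 12 rows; each row shifts and turns the commanded pose from where the row before left it, along the tool's axes as they then stand; what a row does not reach is not made up. A row lasts 1/12 s, in which the tool goes at most 41.7 mm and 7.16 degrees, less where a joint would pass 70% of its speed; a pose out of reach is approached as far as the arm can. A call with a gripper value outside its range is refused whole. The fingers move at their own pace and stop on an object; "force" is the grip in N (left out, the last holds). Time passes only in rows, so rows that do not move let the fingers close. It gives the time, the measured TCP pose, the force and the opening at its end, in the units of the state.
- manip.read_state(): the state, without advancing time (a new reading comes with each control period).
- cams.capture(name): name is "scene" or "top" or "wrist"; returns a dict with "color" (400x640x3 uint8, blue, green, red), "z_map" (400x640 float32, m along the optical axis (not along the pixel's ray), 0 where there is no reading), "fx", "fy", "cx", "cy" (pixels), "dist" ([k1, k2, p1, p2, k3] as OpenCV has them; the pictures are not rectified), "pose" (4x4, takes a point from camera to world coordinates). Camera axes: x right, y down, z forward; pixel columns grow to the right and rows downward; lengths in m; the calibration is good to about 2 mm. A picture is of the moment at which its call begins.
- manip.job_done(): hands the job in, once; it reports no verdict.
The state is a dict: "time": time; "q": joint angles; "qd": joint speeds; "effort": joint torques, N m; "eef_pos": TCP position; "tool_rot": TCP orientation; "contact_force": force on the tool from outside, world axes, zero at the start; "torque": the same for the moment, N m; "width": finger opening in m.
Only numpy, scipy, OpenCV 4.12 (cv2) and the standard library are available. Lean on these libraries where they do the work, as an engineer would, in place of code of your own. Each camera call takes 0.05 s, during which the arm holds its last target. There are 200 camera calls.

TASK

File the loose sample board: lift the lever of the lever arch file until its rings spring open, thread the board's two holes over the two posts and lay it flat on the board already filed, then press the lever fully down so that the rings close over the board. The ring mechanism may sit a little to either side along its slots, so feel for the posts and force neither the board nor the lever; let go of everything and leave the other things on the bench where they are.

Things in the scene. Friction and masses are not known exactly. Their poses are not given: they have to be found in the camera images.
- file: grey cover of the lever arch file, 150 (x) x 180 (y) x 6 mm, fixed flat; origin in its underside, midway in y, 65 mm from its -x edge, z up. Its steel ring mechanism (posts, arches, lever and one grey board already filed, top 12 mm above the bench) is clamped in slots, anywhere within 14 mm either way of nominal along the cover's y. This offset is not measured but constant; x and height are true.
- posts_nominal (a point): fixed to the cover, axes as the cover: nominal midpoint of the two post tips (true within 14 mm along y), 30 mm to +x of the cover's origin, 46 mm above the bench. Posts stand 40 mm either side along y, 5 mm thick, tips chamfered 1.5 mm high to 3 mm. Arches are hinged 38 mm to +x of the posts; closed they sit on the tips, open they swing to +x, clear of the posts, up to 65 mm high.
- lever_nominal (a point): fixed to the cover, axes as the cover: nominal centre (true within 14 mm along y) of the lever's rolled end when down, 49 mm to +x and 133 mm to +y of the cover's origin, 29 mm above bare bench. The lever is a steel strip 24 mm wide (x), 3 mm thick, with a 9 mm roll across its end; it runs to its hinge (axis along x) 68 mm to -y and 5 mm lower. The last 25 mm overhang the cover.
- lever (a joint): lever angle, rad: 0 fully down (rings closed), 0.9 fully up (rings open); the rolled end rises in an arc about the hinge. An over-centre spring drives it away from dead centre at 0.42: lifting takes about 7 N at the end, less towards dead centre, then it springs open and stays; from open it takes 7 N along the arc, 13 N straight down, less towards dead centre, then it snaps shut.
- sample_centre (a point): loose sample board: black plate 95 (x) x 104 x 5 mm with a white box 48x62x17 mm, the part to grip, fixed on it, its centre 30 mm from the plate's +x edge. Point: centre of the white box, 13.5 mm above the underside. Two 7.5 mm holes lie 20 mm to +x, 40 mm either side in y. Filed, its axes lie as the cover's and this point is 20 mm to -x of the posts, 25.5 mm above the bench. 0.1-0.2 kg.
- watch: bystander: wristwatch lying flat, 172 x 44 x 10 mm, origin under its centre
- stick: bystander: small black memory stick, 64 x 20 x 10 mm, origin under its centre
- fob: bystander: small fob, 24 x 39 x 10 mm, origin under its centre
- charger_2: bystander: white plug-in charger, 76 x 36 x 24 mm, origin under its centre
- charger: bystander: black plug-in charger, 76 x 36 x 24 mm, origin under its centre
Not all that is in view belongs to the job. There is more than one size of the part that bears sample_centre; the job needs the larger.

How it is judged:
On the way, in this order (a step that is already met when the one before it is completed fails the run):
1. the lever is up and the rings are open (value of joint lever above 0.8 rad), for 0.2 s.
2. the board is threaded on both posts and lies flat on the filed board, the rings still open (value of joint lever above 0.65 rad and z of sample_centre in the frame of file below 0.0285 m and x of sample_centre in the frame of file between 0.0045 and 0.0155 m and y of sample_centre in the frame of file between -0.018 and 0.018 m and angle between the z axis of sample_centre and the z axis of file, either way round below 0.06 rad), for 0.2 s.
At the end, for the whole second after the job is handed in: the lever is fully down (under 0.06 rad), and the sample board lies at rest on both posts, flat (within 0.06 rad) on the filed board (within 3 mm of its seat in height), under the closed rings (value of joint lever below 0.06 rad and z of sample_centre in the frame of file below 0.0285 m and x of sample_centre in the frame of file between 0.0045 and 0.0155 m and y of sample_centre in the frame of file between -0.018 and 0.018 m and angle between the z axis of sample_centre and the z axis of file, either way round below 0.06 rad and linear speed of board below 0.02 m/s); the robot touches nothing.
It fails at once if the board is forced against the file with more than 35 N (contact force between board and file above 35 N).
It fails at once if the gripper or arm bears on the file or its lever with more than 60 N (contact force between the arm and file above 60 N).
It fails at once if a bystander is moved more than 3 cm (distance of any of watch, stick, fob, charger, charger_2 from where it was at the start of the episode above 0.03 m).
It also fails if it takes over 72 s, if anything falls off the work surface, if the arm or the gripper's body presses on something with over 40 N, if the wrist force passes 120 N, or if a joint passes its speed limit or range.

## Working session

There is one attempt and no reset: what is moved stays moved. The work goes in short steps, Python scripts to look and compute and a tool call to move; the robot and the scene stay as the last step left them, time stands still between calls to the robot, and variables do not carry over. Pictures are saved under pics/ and viewed, about 8 in all and at most 12, crops included, and the job is handed in when it is done.

Besides the shell and the picture viewer there is one more tool, called after "Request:" as name(argument=value, ...), one argument or row to a line, values as JSON. apply_moves: Moves the arm, as the interface text tells. Its arguments: {"type":"object","properties":{"moves":{"type":"array"},"force":{"type":"number"}},"required":["moves"]}

```bash
mkdir -p pics
cat > h.py <<'E'
import numpy as np,cv2,pickle
from workcell import manip,cams
def cap(n,tag):
    c=cams.capture(n); pickle.dump(c,open(f'{tag}.pkl','wb')); cv2.imwrite(f'pics/{tag}.png',c['color']); return c
def load(tag): return pickle.load(open(f'{tag}.pkl','rb'))
def cloud(c):
    h,w=c['z_map'].shape; K=np.array([[c['fx'],0,c['cx']],[0,c['fy'],c['cy']],[0,0,1]])
    u,v=np.meshgrid(np.arange(w),np.arange(h)); p=np.stack([u,v],-1).reshape(-1,1,2).astype(np.float64)
    n=cv2.undistortPoints(p,K,np.array(c['dist'])).reshape(h,w,2); z=c['z_map'][...,None]
    P=np.concatenate([n*z,z],-1); T=c['pose']; return P@T[:3,:3].T+T[:3,3]
E
python3 - <<'E'
from h import *
print(manip.read_state(),manip.grasp_offset)
for n in('scene','top'):
    c=cap(n,n+'0'); print(n,c['pose'].round(3).tolist(),c['fx'])
a=[cv2.imread(f'pics/{n}0.png') for n in('scene','top')]
cv2.imwrite('pics/both.png',cv2.resize(np.vstack(a),(480,600)))
E
```

```text
{'time': 0.0, 'q': array([-1.26270968e+00,  9.18608315e-02,  1.23188072e+00, -2.88742955e-05,
        1.81978631e+00, -5.66959802e-02]), 'qd': array([-0.00017066,  0.00071261,  0.00044035, -0.00119491, -0.00078532,
       -0.0004903 ]), 'effort': array([ 1.35217484e-03, -4.46451044e+01, -4.06440675e+01,  6.97351154e-02,
        2.92866980e-02, -1.49544571e-04]), 'eef_pos': array([ 0.21393087, -0.56018658,  0.19040867]), 'tool_rot': array([-1.57071462,  0.00193369, -1.20602071]), 'contact_force': array([-0.10096337, -0.23431199,  0.4134151 ]), 'torque': array([ 0.05751585, -0.03596149,  0.00019058]), 'width': 0.08823471534880399} 0.0187
scene [[-0.985, -0.105, 0.137, 0.308], [-0.171, 0.499, -0.849, 1.094], [0.021, -0.86, -0.51, 0.839], [0.0, 0.0, 0.0, 1.0]] 501.62676908803996
top [[-0.005, -0.999, 0.037, 0.448], [-1.0, 0.005, 0.017, -0.23], [-0.018, -0.037, -0.999, 1.283], [0.0, 0.0, 0.0, 1.0]] 464.06393921236764
```

View pics/top0.png

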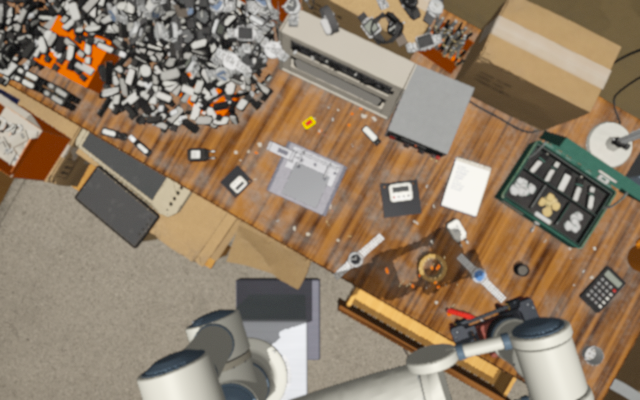

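The top view shows the file at about (307,178), with its lever end near (275,150). There are two candidate boards, A at (400,198) and B at (236,182). A looks larger. I'll measure both and confirm in a crop.

Run:
```python
from h import *
c=load('top0');P=cloud(c);g=c['color'].astype(int)
s=g.sum(-1);Z=P[...,2]
for u,v in [(400,198),(236,182),(400,192),(307,178),(275,150),(340,140),(430,100),(350,235),(360,165)]: print((u,v),P[v,u].round(4),g[v,u])
for nm,(u0,u1,v0,v1) in {'A':(370,430,170,225),'B':(215,260,160,205)}.items():
    S=np.s_[v0:v1,u0:u1]
    sub=P[S].reshape(-1,3);col=g[S].reshape(-1,3);
    sat=col.max(1)-col.min(1)
    for k,m in {'dark':(sub[:,2]>0.001)&(sat<30)&(sub[:,2]<.06),'high':(sub[:,2]>.014)&(sub[:,2]<.06)}.items():
        q=sub[m]; r=cv2.minAreaRect(q[:,:2].astype(np.float32)*1000); print(nm,k,m.sum(),np.round(r[0],1),np.round(r[1],1),round(r[2],1),np.median(q[:,2]).round(4))
im=cv2.imread('pics/top0.png')[120:240,220:440]
sc=cv2.imread('pics/scene0.png')
cv2.imwrite('pics/crop1.png',np.vstack([cv2.resize(im,(550,300),interpolation=cv2.INTER_CUBIC),cv2.resize(sc,(480,300))[:,:, :] if 0 else cv2.copyMakeBorder(cv2.resize(sc,(480,300)),0,0,0,70,0)]))
```

```text
(400, 198) [ 0.4884 -0.4176  0.0192] [239 244 246]
(236, 182) [0.5349 0.0311 0.0146] [227 235 237]
(400, 192) [ 0.5048 -0.4181  0.0176] [211 219 222]
(307, 178) [ 0.5452 -0.1641  0.0083] [170 168 168]
(275, 150) [ 0.6208 -0.078   0.0269] [217 216 217]
(340, 140) [ 6.512e-01 -2.558e-01 -3.000e-04] [ 80 117 161]
(430, 100) [ 0.7404 -0.4884  0.0875] [161 164 164]
(350, 235) [ 0.3877 -0.2817  0.0016] [ 79 123 160]
(360, 165) [ 0.5812 -0.3109 -0.0015] [ 63  90 126]
A dark 1189 [ 488.4 -420.7] [ 95.1 102.7] 6.9 0.0065
A high 390 [ 504.9 -417.5] [47.7 62.1] 6.8 0.0203
B dark 414 [537.3  33.3] [57.8 66.5] 43.3 0.0064
B high 70 [530.   26.2] [29.3 38.8] 44.7 0.0155
```

View pics/crop1.png

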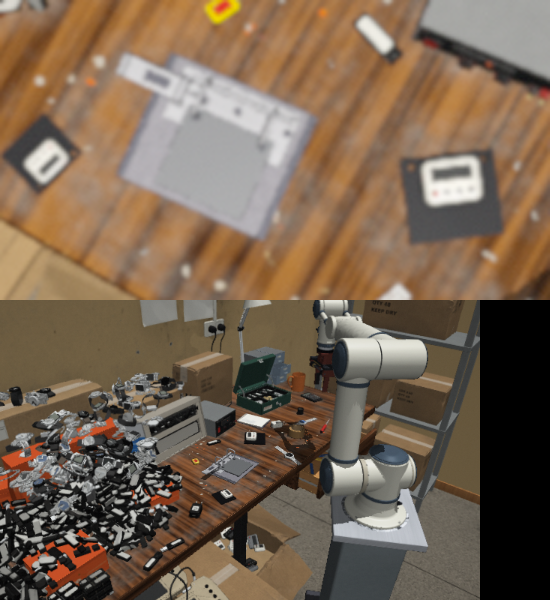

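A is the loose board: its plate measures 95x103 mm and its box 48x62 mm. B is a decoy at 58x66 mm. The crop shows the lever end at crop (125,65), with the cover's +x side towards the top of the picture. Next I'll fit the cover pose.

```bash
cat >> h.py <<'E'
def filefit(c,box,zr=(.0035,.0085)):
    P=cloud(c);g=c['color'].astype(int)
    xy=P[...,:2];m=(P[...,2]>zr[0])&(P[...,2]<zr[1])&(c['z_map']>0)&(g.max(-1)-g.min(-1)<40)&(xy[...,0]>box[0])&(xy[...,0]<box[1])&(xy[...,1]>box[2])&(xy[...,1]<box[3])
    m=cv2.morphologyEx(m.astype(np.uint8),cv2.MORPH_OPEN,np.ones((3,3)))
    n,l,s,_=cv2.connectedComponentsWithStats(m); k=1+s[1:,4].argmax(); q=P[l==k]
    return cv2.minAreaRect((q[:,:2]*1000).astype(np.float32)),q
E
python3 - <<'E'
from h import *
c=load('top0'); r,q=filefit(c,(.42,.72,-.3,0)); print(r,len(q),np.median(q[:,2]))
P=cloud(c); a=np.radians(r[2]); print(cv2.boxPoints(r).round(0).tolist())
m=(P[...,2]>.021)&(P[...,2]<.06)&(P[...,0]>.45)&(P[...,0]<.7)&(P[...,1]>-.3)&(P[...,1]<-.03)
v,u=np.nonzero(m);print(len(u),u.min(),u.max(),v.min(),v.max())
for yaw in [0]:
  pts=P[m]; print(np.c_[u,v,(pts*1000).round(0)][::max(1,len(u)//40)].astype(int).tolist())
E
```

```text
((572.0941162109375, -97.8160629272461), (17.142288208007812, 13.816324234008789), 87.91387939453125) 27 0.006368510895840451
[[565.0, -106.0], [579.0, -107.0], [579.0, -90.0], [566.0, -89.0]]
347 266 337 141 178
[[269, 141, 645, -62, 29], [272, 143, 640, -70, 28], [273, 144, 637, -73, 28], [272, 145, 635, -70, 27], [268, 146, 630, -60, 38], [276, 146, 631, -81, 31], [270, 147, 629, -64, 27], [278, 147, 629, -86, 25], [269, 148, 625, -63, 35], [277, 148, 626, -84, 28], [285, 148, 626, -105, 24], [273, 149, 623, -73, 28], [281, 149, 623, -95, 32], [269, 150, 621, -62, 28], [277, 150, 621, -83, 26], [285, 150, 621, -105, 23], [271, 151, 618, -67, 27], [279, 151, 618, -89, 29], [287, 151, 618, -111, 28], [274, 152, 615, -76, 29], [282, 152, 615, -97, 25], [290, 152, 615, -119, 27], [275, 153, 613, -78, 24], [283, 153, 612, -100, 28], [291, 153, 612, -122, 29], [303, 153, 610, -155, 42], [284, 154, 610, -102, 25], [292, 154, 609, -125, 29], [282, 155, 607, -97, 25], [290, 155, 606, -119, 31], [282, 156, 604, -97, 25], [290, 156, 604, -119, 27], [285, 157, 602, -105, 23], [293, 157, 602, -127, 24], [289, 158, 599, -116, 25], [299, 158, 595, -145, 53], [300, 159, 593, -148, 49], [289, 161, 591, -116, 25], [297, 163, 582, -140, 50], [297, 165, 577, -140, 49], [328, 167, 571, -222, 53], [327, 170, 563, -220, 48], [326, 173, 555, -217, 53], [324, 177, 545, -212, 46]]
```

Request:
apply_moves(
  moves=[
    {"dr": [0,-7.1,0],"travel": [0,-0.02,0],"gripper": 100},
    {"dr": [0,-7.1,0],"travel": [0,-0.02,0],"gripper": 100},
    {"dr": [0,-7.1,0],"travel": [0,-0.02,0],"gripper": 100},
    {"dr": [0,-7.1,0],"travel": [0,-0.02,0],"gripper": 100},
    {"dr": [0,-7.1,0],"travel": [0,-0.02,0],"gripper": 100},
    {"dr": [0,-7.1,0],"travel": [0,-0.02,0],"gripper": 100},
    {"dr": [0,-7.1,0],"travel": [0,-0.01,0],"gripper": 100},
    {"dr": [0,0,0],"travel": [0.0136,0,0.0364],"gripper": 100},
    {"dr": [0,0,0],"travel": [0.0136,0,0.0364],"gripper": 100},
    {"dr": [0,0,0],"travel": [0.0136,0,0.0364],"gripper": 100},
    {"dr": [0,0,0],"travel": [0.0136,0,0.0364],"gripper": 100},
    {"dr": [0,0,0],"travel": [0.0136,0,0.0364],"gripper": 100},
  ],
)

```text
time: 1.1
eef_pos: [0.3393, -0.41, 0.3211]
tool_rot: [-1.57, 0.001, -0.339]
contact_force: [0.5, 0.2, -0.1]
width: 0.0879
```

Request:
apply_moves(
  moves=[
    {"dr": [0,0,0],"travel": [0.0136,0,0.0364],"gripper": 100},
    {"dr": [0,0,0],"travel": [0.0136,0,0.0364],"gripper": 100},
    {"dr": [0,0,0],"travel": [0.0136,0,0.0364],"gripper": 100},
    {"dr": [0,0,0],"travel": [0.0136,0,0.0364],"gripper": 100},
    {"dr": [0,0,0],"travel": [0.0136,0,0.0364],"gripper": 100},
    {"dr": [0,0,0],"travel": [0.0136,0,0.0364],"gripper": 100},
    {"dr": [0,0,0],"travel": [0.0136,0,0.0364],"gripper": 100},
    {"dr": [0,0,0],"travel": [0.0136,0,0.0364],"gripper": 100},
    {"dr": [0,0,0],"travel": [0.0136,0,0.0364],"gripper": 100},
    {"dr": [0,0,0],"travel": [0,0,0],"gripper": 100},
  ],
)

```text
time: 1.93
eef_pos: [0.5659, -0.1376, 0.3193]
tool_rot: [-1.569, 0.003, -0.332]
contact_force: [0.2, -1.0, 0.7]
width: 0.0878
```

Run:
```python
from h import *
c=cap('wrist','w1'); s=manip.read_state(); print(s['time'],s['eef_pos'],s['tool_rot'],s['q'].round(2)); print(c['pose'].round(3).tolist(),c['fx'])
```

```text
1.9833 [ 0.56442901 -0.14006001  0.31970511] [-1.5703607   0.00292589 -0.33336229] [-0.3   0.11  0.98  0.    2.06  0.03]
[[0.945, -0.31, -0.101, 0.593], [-0.326, -0.903, -0.281, -0.06], [-0.004, 0.299, -0.954, 0.512], [0.0, 0.0, 0.0, 1.0]] 336.404767503908
```

View pics/w1.png

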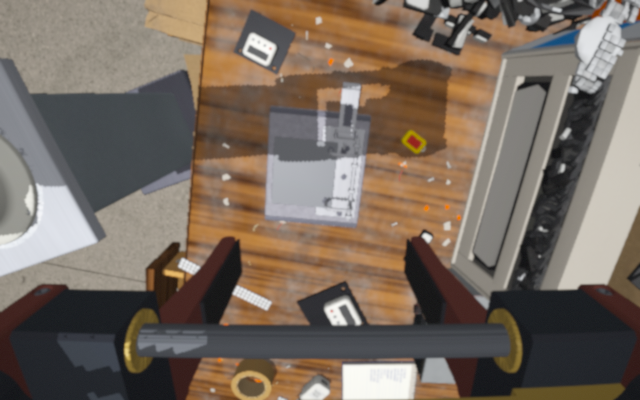

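The wrist view shows the cover with corners near (268,108) and (370,222), and the lever at (350,90) pointing up the image. I'll make a metric ortho view in coarse file-aligned axes.

```bash
cat >> h.py <<'E'
def ortho(c,org,yaw,xr,yr,z,ppm=2.5):
    # picture: right=+x, up=+y of local frame (mm ranges)
    xs=np.arange(xr[0],xr[1],1/ppm);ys=np.arange(yr[1],yr[0],-1/ppm);X,Y=np.meshgrid(xs/1000,ys/1000)
    ca,sa=np.cos(yaw),np.sin(yaw)
    W=np.stack([org[0]+ca*X-sa*Y,org[1]+sa*X+ca*Y,np.full_like(X,z)],-1).reshape(-1,3)
    T=np.linalg.inv(c['pose']);K=np.array([[c['fx'],0,c['cx']],[0,c['fy'],c['cy']],[0,0,1]])
    p,_=cv2.projectPoints(W,cv2.Rodrigues(T[:3,:3])[0],T[:3,3],K,np.array(c['dist']))
    p=p.reshape(*X.shape,2).astype(np.float32); return cv2.remap(c['color'],p[...,0],p[...,1],cv2.INTER_CUBIC)
E
python3 - <<'E'
from h import *
c=load('w1');P=cloud(c)
for u,v in[(268,108),(370,115),(265,218),(360,222),(350,86),(300,180)]: print((u,v),P[v,u].round(4))
org=(.545,-.15);yaw=-.333
a=ortho(c,org,yaw,(-130,130),(-140,150),.006,1.5); b=ortho(c,org,yaw,(-130,130),(-140,150),.029,1.5)
for im in(a,b):
  for k in range(-120,130,20):
    cv2.line(im,(int((k+130)*1.5),0),(int((k+130)*1.5),5 if k else 20),(0,0,255),1)
  for k in range(-120,150,20):
    cv2.line(im,(0,int((150-k)*1.5)),(5 if k else 20,int((150-k)*1.5)),(0,0,255),1)
cv2.imwrite('pics/o1.png',np.hstack([a,b])); print(a.shape)
E
```

```text
(268, 108) [ 0.5084 -0.0515  0.0007]
(370, 115) [ 0.6475 -0.11    0.0036]
(265, 218) [ 0.4411 -0.2096  0.0057]
(360, 222) [ 0.5836 -0.2686 -0.001 ]
(350, 86) [ 0.6297 -0.0613  0.0348]
(300, 180) [ 0.5172 -0.1673  0.0128]
(435, 390, 3)
```

View pics/o1.png

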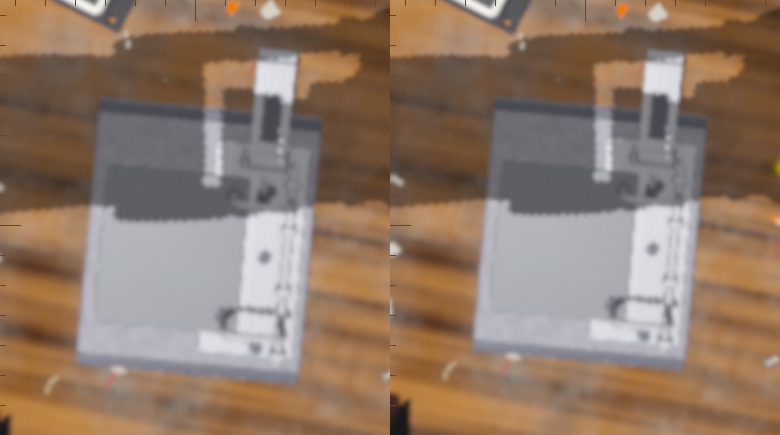

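Cover fit: yaw is about -0.4175 and the origin is about (0.535,-0.157). The lever tip gives a mechanism offset of about -8 mm. I'm moving above the lever end.

Request:
apply_moves(
  moves=[
    {"dr": [0,4.85,0],"travel": [0,0.03,0],"gripper": 100},
    {"dr": [0,0,0],"travel": [0.0072,0.03,0.0245],"gripper": 100},
    {"dr": [0,0,0],"travel": [0.0072,0.03,0.0245],"gripper": 100},
    {"dr": [0,0,0],"travel": [0.0072,0.03,0.0245],"gripper": 100},
    {"dr": [0,0,0],"travel": [0.0072,0.03,0.0245],"gripper": 100},
    {"dr": [0,0,0],"travel": [0,0.03,0],"gripper": 100},
    {"dr": [0,0,0],"travel": [0,0,0],"gripper": 100},
    {"dr": [0,0,0],"travel": [0,0,0],"gripper": 100},
  ],
)

```text
time: 2.65
eef_pos: [0.6278, -0.0663, 0.1395]
tool_rot: [-1.573, 0.005, -0.424]
contact_force: [0.0, 0.0, 0.6]
width: 0.088
```

Run:
```python
from h import *
c=cap('wrist','w2'); s=manip.read_state(); print(s['time'],s['eef_pos'],s['tool_rot'],s['contact_force'])
org=(.535,-.1566);yaw=-.4175
a=ortho(c,org,yaw,(-20,120),(40,160),.029,4)
for k in range(0,120,10): cv2.line(a,((k+20)*4,0),((k+20)*4,6),(0,0,255),1)
for k in range(40,160,10): cv2.line(a,(0,(160-k)*4),(6,(160-k)*4),(0,0,255),1)
cv2.imwrite('pics/o2.png',a)
```

```text
2.7 [ 0.62903438 -0.06672378  0.14257503] [-1.57121122e+00 -1.28797376e-04 -4.24432042e-01] [-0.09222163 -0.47514788  0.17105027]
```

View pics/o2.png

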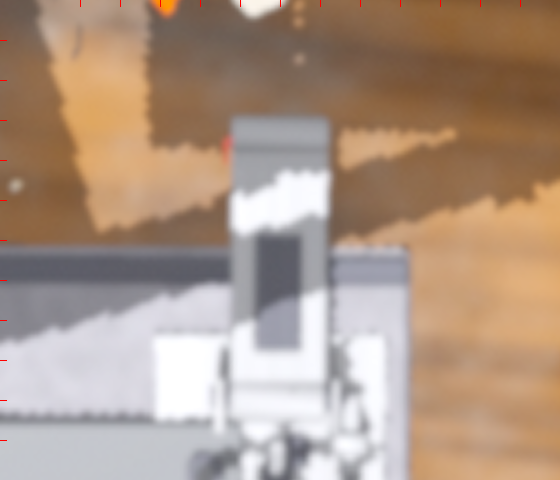

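Request:
apply_moves(
  moves=[
    {"dr": [0,0,0],"travel": [0.0011,0.035,0.0058],"gripper": 100},
    {"dr": [0,0,0],"travel": [0,0.035,0],"gripper": 100},
    {"dr": [0,0,0],"travel": [0,0.035,0],"gripper": 70},
    {"dr": [0,0,0],"travel": [0,0.0225,0],"gripper": 50},
    {"dr": [0,0,0],"travel": [0,0,0],"gripper": 36},
    {"dr": [0,0,0],"travel": [0,0,0],"gripper": 36},
    {"dr": [0,0,0],"travel": [0,0,0],"gripper": 36},
    {"dr": [0,0,0],"travel": [0,0,0],"gripper": 20},
    {"dr": [0,0,0],"travel": [0,0,0],"gripper": 10},
    {"dr": [0,0,0],"travel": [0,0,0],"gripper": 10},
  ],
  force=10,
)

```text
time: 3.53
eef_pos: [0.634, -0.061, 0.0163]
tool_rot: [-1.57, -0.003, -0.423]
contact_force: [0.3, 0.6, 0.1]
width: 0.0379
```

Request:
apply_moves(
  moves=[
    {"dr": [0,0,0],"travel": [0,0,0],"gripper": 10},
    {"dr": [0,0,0],"travel": [0,0,0],"gripper": 10},
    {"dr": [0,0,0],"travel": [0,0,0],"gripper": 10},
    {"dr": [0,0,0],"travel": [0,0,0],"gripper": 10},
    {"dr": [0,0,0],"travel": [0,0,0],"gripper": 10},
  ],
  force=10,
)

```text
time: 3.95
eef_pos: [0.6327, -0.0607, 0.0139]
tool_rot: [-1.571, 0.0, -0.423]
contact_force: [0.3, 0.2, 0.5]
width: 0.0094
```

The fingers closed to 9 mm without meeting the 24 mm lever, so I need to look.

Run:
```python
from h import *
c=cap('wrist','w3'); t=cap('top','t3')
a=cv2.resize(c['color'],(640,400)); b=cv2.resize(t['color'][110:230,220:340],(400,400),interpolation=cv2.INTER_CUBIC)
cv2.imwrite('pics/o3.png',cv2.resize(np.hstack([a[:,120:520],b]),(800,400))); print(manip.read_state())
```

```text
{'time': 4.05, 'q': array([-1.49158094e-01,  2.22496491e-01,  1.40121008e+00, -6.80808087e-06,
        1.51817436e+00,  2.73997889e-01]), 'qd': array([-1.25821573e-03,  4.57560286e-05, -1.15284871e-04, -1.85627099e-04,
       -1.43930164e-03, -2.70601877e-04]), 'effort': array([ 3.96949341e-03, -4.94093227e+01, -3.97809362e+01,  7.42982863e-02,
       -3.01484899e-03, -1.11303407e-04]), 'eef_pos': array([ 0.63270882, -0.06070066,  0.0138703 ]), 'tool_rot': array([-1.57088087e+00,  2.75676562e-04, -4.23155635e-01]), 'contact_force': array([ 0.9875497 , -0.59754109, -0.88668184]), 'torque': array([-0.00553887,  0.02030279,  0.01227186]), 'width': 0.008614896964062051}
```

View pics/o3.png

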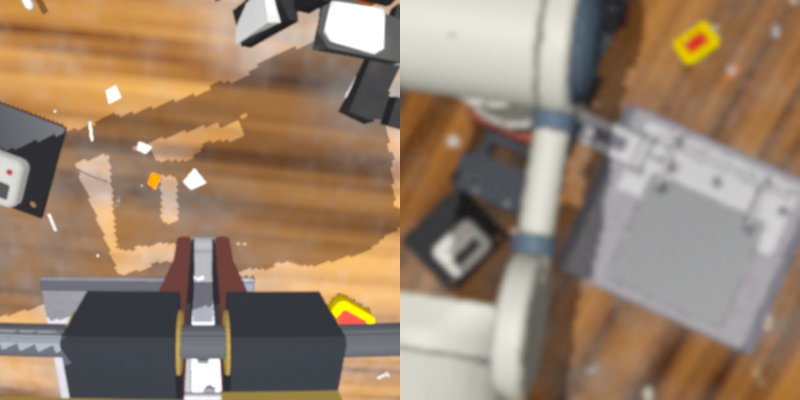

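Run:
```python
from h import *
c=load('w3');P=cloud(c)
org=np.array((.535,-.1566));R=np.array([[.9141,.4055],[-.4055,.9141]])
def f(p): d=R.T@(p[:2]-org); return (d*1000).round(1),round(p[2]*1000,1)
for u,v in [(324,242),(324,255),(324,270),(324,290),(324,310),(324,370),(304,245),(345,245),(300,270),(348,270),(290,285),(280,290),(370,285),(324,230)]: print((u,v),*f(P[v,u]),c['color'][v,u])
w=load('w2');Q=cloud(w)
m=(Q[...,2]>.015)&(Q[...,2]<.06);F=(Q[...,:2]-org)@R*1000
m&=(F[...,0]>20)&(F[...,0]<80)&(F[...,1]>95)&(F[...,1]<150)
v,u=np.nonzero(m);print(len(u),F[m].min(0),F[m].max(0),np.median(Q[m][:,2]),u.min(),u.max(),v.min(),v.max())
```

```text
(324, 242) [ 50.7 129.2] 31.7 [193 187 187]
(324, 255) [ 50.7 119.6] 28.9 [190 185 184]
(324, 270) [ 50.6 109.1] 27.9 [194 189 188]
(324, 290) [50.6 95.9] 28.9 [122 111 111]
(324, 310) [50.5 80.6] 27.7 [194 179 179]
(324, 370) [50.3 13.2] 8.3 [255 255 255]
(304, 245) [ 50.6 210.4] 206.7 [ 60  66 112]
(345, 245) [ 61.  138.7] 55.8 [ 62  67 113]
(300, 270) [ 40.4 138.5] 79.7 [ 60  66 111]
(348, 270) [ 60.8 138.4] 79.8 [ 60  66 112]
(290, 285) [ 37.2 138.3] 91.2 [ 60  66 110]
(280, 290) [ 33.9 139.1] 95.9 [68 68 99]
(370, 285) [81.9 85.5] 6.9 [192 179 177]
(324, 230) [ 50.8 123.5] 0.5 [112 130 156]
914 [37.58157263 95.11063092] [ 61.55064363 130.79357325] 0.028541391042522846 313 338 175 211
```

Run:
```python
from h import *
c=load('w3');P=cloud(c)
org=np.array((.535,-.1566));R=np.array([[.9141,.4055],[-.4055,.9141]])
F=np.dstack([(P[...,:2]-org)@R*1000,P[...,2]*1000])
for v in (240,246,252,262,275):
    print(v,[(u,*F[v,u].round(0).astype(int)) for u in range(294,358,3)])
im=c['color'][225:330,270:380]; cv2.imwrite('pics/o4.png',cv2.resize(im,(660,630)[:2] if 0 else (580,554),interpolation=cv2.INTER_CUBIC))
```

```text
240 [(294, np.int64(31), np.int64(116), np.int64(0)), (297, np.int64(37), np.int64(139), np.int64(49)), (300, np.int64(39), np.int64(139), np.int64(51)), (303, np.int64(40), np.int64(139), np.int64(50)), (306, np.int64(42), np.int64(139), np.int64(50)), (309, np.int64(43), np.int64(139), np.int64(50)), (312, np.int64(44), np.int64(137), np.int64(47)), (315, np.int64(46), np.int64(130), np.int64(30)), (318, np.int64(47), np.int64(130), np.int64(31)), (321, np.int64(49), np.int64(131), np.int64(32)), (324, np.int64(51), np.int64(130), np.int64(31)), (327, np.int64(52), np.int64(130), np.int64(31)), (330, np.int64(54), np.int64(130), np.int64(30)), (333, np.int64(55), np.int64(137), np.int64(47)), (336, np.int64(57), np.int64(139), np.int64(50)), (339, np.int64(58), np.int64(139), np.int64(49)), (342, np.int64(60), np.int64(139), np.int64(50)), (345, np.int64(61), np.int64(139), np.int64(50)), (348, np.int64(63), np.int64(139), np.int64(50)), (351, np.int64(69), np.int64(116), np.int64(-1)), (354, np.int64(71), np.int64(116), np.int64(0)), (357, np.int64(73), np.int64(116), np.int64(0))
[... 3715 characters left out ...]
 (318, np.int64(47), np.int64(106), np.int64(29)), (321, np.int64(49), np.int64(105), np.int64(27)), (324, np.int64(51), np.int64(106), np.int64(28)), (327, np.int64(52), np.int64(105), np.int64(27)), (330, np.int64(54), np.int64(106), np.int64(28)), (333, np.int64(55), np.int64(133), np.int64(75)), (336, np.int64(56), np.int64(137), np.int64(82)), (339, np.int64(57), np.int64(139), np.int64(84)), (342, np.int64(58), np.int64(139), np.int64(84)), (345, np.int64(59), np.int64(139), np.int64(85)), (348, np.int64(61), np.int64(138), np.int64(84)), (351, np.int64(62), np.int64(139), np.int64(85)), (354, np.int64(63), np.int64(138), np.int64(84)), (357, np.int64(64), np.int64(139), np.int64(85))]
```

View pics/o4.png

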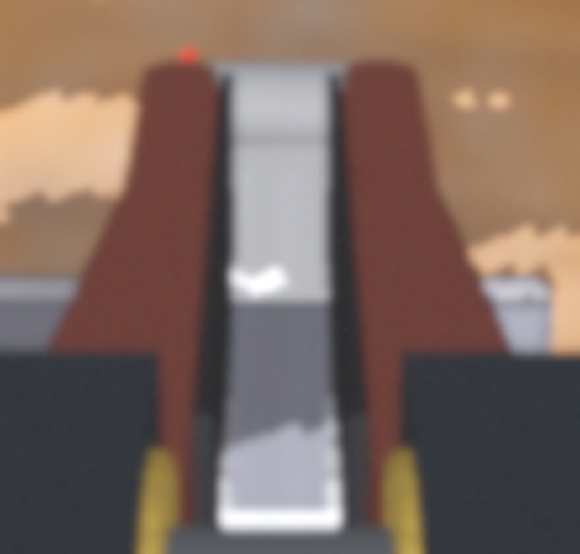

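The wrist depth puts the visible fingertips at z≈46 mm, while the state reports the TCP at 14 mm. I'll check this against the scene camera, which is independent.

Run:
```python
from h import *
c=cap('scene','s3');P=cloud(c)
p=np.array([[.6327,-.0607,.0139],[.6327,-.0607,.046]])
T=np.linalg.inv(c['pose']);K=np.array([[c['fx'],0,c['cx']],[0,c['fy'],c['cy']],[0,0,1]])
uv,_=cv2.projectPoints(p,cv2.Rodrigues(T[:3,:3])[0],T[:3,3],K,np.array(c['dist'])); uv=uv.reshape(-1,2);print(uv)
u,v=uv[0].astype(int)
for vv in range(v-40,v+16,4): print(vv,[(P[vv,uu]*1000).round(0).astype(int).tolist() for uu in (u-8,u-4,u,u+4,u+8)])
im=c['color'][v-60:v+40,u-50:u+50]; im=cv2.resize(im,(500,500),interpolation=cv2.INTER_CUBIC)
for q in uv: cv2.circle(im,tuple(((q-[u-50,v-60])*5).astype(int).tolist()),4,(0,0,255),1)
cv2.imwrite('pics/o5.png',im)
```

```text
[[272.38108466 235.08261373]
 [272.05615203 225.80267432]]
195 [[648, -46, 154], [634, -37, 161], [622, -31, 166], [609, -24, 171], [598, -27, 171]]
199 [[646, -35, 148], [633, -30, 153], [623, -35, 150], [611, -30, 155], [596, -17, 164]]
203 [[651, -52, 125], [632, -27, 142], [619, -20, 147], [612, -34, 140], [605, -51, 131]]
207 [[308, 1094, 839], [641, -57, 110], [619, -19, 136], [612, -34, 127], [596, -13, 142]]
211 [[697, -201, 2], [641, -53, 99], [627, -44, 107], [619, -57, 100], [647, -209, 4]]
215 [[686, -163, 12], [641, -52, 87], [628, -47, 91], [620, -60, 85], [643, -194, -2]]
219 [[686, -162, -2], [642, -55, 71], [629, -50, 76], [620, -58, 72], [636, -165, 3]]
223 [[679, -135, 2], [643, -57, 57], [629, -47, 65], [620, -58, 59], [620, -102, 31]]
227 [[671, -109, 5], [660, -113, 4], [630, -49, 50], [626, -77, 32], [616, -86, 27]]
231 [[668, -98, -1], [655, -93, 4], [633, -59, 29], [621, -60, 30], [619, -97, 6]]
235 [[660, -68, 5], [651, -78, 0], [639, -78, 2], [628, -83, 0], [615, -79, 4]]
239 [[655, -50, 4], [645, -55, 2], [635, -63, -1], [623, -62, 1], [611, -63, 2]]
243 [[649, -29, 6], [638, -30, 6], [627, -35, 5], [617, -41, 2], [606, -42, 3]]
247 [[647, -19, -1], [634, -17, 2], [624, -20, 2], [614, -26, -1], [601, -25, 2]]
```

View pics/o5.png

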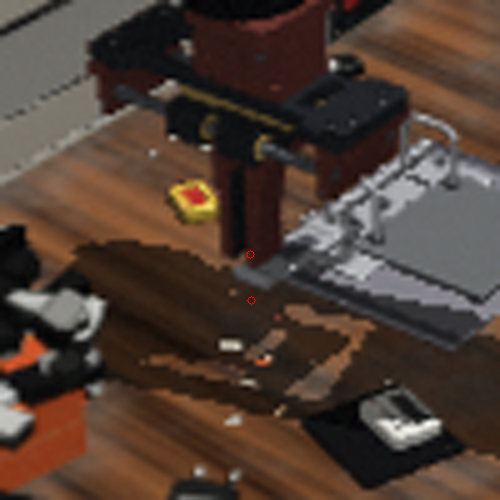

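The scene view confirms it. The real fingertips sit just above the lever roll, about 32 mm above the reported TCP. I'll use true tip z = eef z + 0.032 from here on, open, and descend a further 30 mm.

Request:
apply_moves(
  moves=[
    {"dr": [0,0,0],"travel": [0,0,0],"gripper": 50},
    {"dr": [0,0,0],"travel": [0,0,0],"gripper": 50},
    {"dr": [0,0,0],"travel": [0,0,0],"gripper": 50},
    {"dr": [0,0,0],"travel": [0,0,0],"gripper": 50},
    {"dr": [0,0,0],"travel": [0,0,0],"gripper": 50},
    {"dr": [0,0,0],"travel": [0,0,0],"gripper": 50},
    {"dr": [0,0,0],"travel": [0,0,0],"gripper": 50},
  ],
  force=10,
)

```text
time: 4.68
eef_pos: [0.6328, -0.0607, 0.014]
tool_rot: [-1.571, -0.0, -0.423]
contact_force: [-0.5, 0.1, -0.3]
width: 0.0441
```

Request:
apply_moves(
  moves=[
    {"dr": [0,0,0],"travel": [0,0.01,0],"gripper": 50},
    {"dr": [0,0,0],"travel": [0,0.01,0],"gripper": 50},
    {"dr": [0,0,0],"travel": [0,0.01,0],"gripper": 36},
    {"dr": [0,0,0],"travel": [0,0,0],"gripper": 36},
    {"dr": [0,0,0],"travel": [0,0,0],"gripper": 36},
    {"dr": [0,0,0],"travel": [0,0,0],"gripper": 15},
    {"dr": [0,0,0],"travel": [0,0,0],"gripper": 15},
    {"dr": [0,0,0],"travel": [0,0,0],"gripper": 15},
    {"dr": [0,0,0],"travel": [0,0,0],"gripper": 15},
  ],
  force=10,
)

```text
time: 5.43
eef_pos: [0.6328, -0.0607, -0.0157]
tool_rot: [-1.571, 0.0, -0.423]
contact_force: [-1.0, 0.4, -0.2]
width: 0.0238
```

Request:
apply_moves(
  moves=[
    {"dr": [0,0,0],"travel": [0,0,0],"gripper": 10},
    {"dr": [0,0,0],"travel": [0,0,0],"gripper": 10},
    {"dr": [0,0,0],"travel": [0,-0.0068,-0.0008],"gripper": 10},
    {"dr": [0,0,0],"travel": [0,-0.0066,-0.0015],"gripper": 10},
  ],
  force=25,
)

```text
time: 5.77
eef_pos: [0.6316, -0.0625, -0.004]
tool_rot: [-1.571, 0.001, -0.423]
contact_force: [4.4, 0.2, -9.4]
width: 0.0236
```

Request:
apply_moves(
  moves=[
    {"dr": [0,0,0],"travel": [0,-0.0065,-0.0022],"gripper": 10},
    {"dr": [0,0,0],"travel": [0,-0.0062,-0.0028],"gripper": 10},
    {"dr": [0,0,0],"travel": [0,0,0],"gripper": 10},
  ],
  force=25,
)

```text
time: 6.02
eef_pos: [0.6294, -0.0682, 0.012]
tool_rot: [-1.572, -0.0, -0.424]
contact_force: [-2.2, 0.0, -3.3]
width: 0.0237
```

Request:
apply_moves(
  moves=[
    {"dr": [0,0,0],"travel": [0,-0.0059,-0.0034],"gripper": 10},
    {"dr": [0,0,0],"travel": [0,-0.0055,-0.004],"gripper": 10},
    {"dr": [0,0,0],"travel": [0,-0.0051,-0.0045],"gripper": 10},
    {"dr": [0,0,0],"travel": [0,-0.0047,-0.005],"gripper": 10},
    {"dr": [0,0,0],"travel": [0,-0.0033,-0.0043],"gripper": 10},
    {"dr": [0,0,0],"travel": [0,0,0],"gripper": 10},
    {"dr": [0,0,0],"travel": [0,0,0],"gripper": 10},
  ],
  force=25,
)

```text
time: 6.6
eef_pos: [0.6207, -0.088, 0.0369]
tool_rot: [-1.572, -0.001, -0.424]
contact_force: [-5.3, -0.9, 5.0]
width: 0.0235
```

Request:
apply_moves(
  moves=[
    {"dr": [0,0,0],"travel": [0,0,0],"gripper": 60},
    {"dr": [0,0,0],"travel": [0,0,0],"gripper": 60},
    {"dr": [0,0,0],"travel": [0,0,0],"gripper": 60},
    {"dr": [0,0,0],"travel": [0,-0.03,0],"gripper": 60},
    {"dr": [0,0,0],"travel": [0,-0.04,0],"gripper": 60},
    {"dr": [0,0,0],"travel": [0,-0.04,0],"gripper": 100},
    {"dr": [0,0,0],"travel": [0,-0.04,0],"gripper": 100},
    {"dr": [0,0,0],"travel": [-0.005,-0.02,-0.034],"gripper": 100},
    {"dr": [0,0,0],"travel": [-0.005,-0.02,-0.034],"gripper": 100},
    {"dr": [0,0,0],"travel": [-0.005,-0.02,-0.034],"gripper": 100},
    {"dr": [0,0,0],"travel": [-0.005,0,-0.034],"gripper": 100},
    {"dr": [0,0,0],"travel": [0,0,0],"gripper": 100},
  ],
  force=25,
)

```text
time: 7.6
eef_pos: [0.5451, -0.2075, 0.2474]
tool_rot: [-1.573, -0.005, -0.429]
contact_force: [0.2, -0.2, -0.0]
width: 0.0879
```

Run:
```python
from h import *
s=manip.read_state();print(s['time'],s['eef_pos'],s['tool_rot'])
c=cap('wrist','w4')
org=(.535,-.1566);yaw=-.4175
def tick(a,x0,y1,p,xs,ys):
  for k in range(*xs,10): cv2.line(a,(int((k-x0)*p),0),(int((k-x0)*p),5 if k%50 else 15),(0,0,255),1)
  for k in range(*ys,10): cv2.line(a,(0,int((y1-k)*p)),(5 if k%50 else 15,int((y1-k)*p)),(0,0,255),1)
ims=[]
for z in(.006,.046):
  a=ortho(c,org,yaw,(-80,110),(-110,110),z,2.1); tick(a,-80,110,2.1,(-80,110),(-110,110)); ims.append(a)
im=np.hstack(ims);print(im.shape);cv2.imwrite('pics/o6.png',im)
P=cloud(c);R=np.array([[.9141,.4055],[-.4055,.9141]]);F=np.dstack([(P[...,:2]-org)@R*1000,P[...,2]*1000])
m=(F[...,2]>36)&(F[...,2]<90)&(abs(F[...,0]-40)<60)&(abs(F[...,1])<110)
f=F[m]
for x0 in range(10,100,10):
  q=f[(f[:,0]>=x0)&(f[:,0]<x0+10)]
  if len(q): print(x0,len(q),np.histogram(q[:,1],bins=range(-110,111,10))[0].tolist(), q[:,2].max().round(0))
```

```text
7.6 [ 0.54514169 -0.20754172  0.24737759] [-1.5733635  -0.00473706 -0.42880412]
(462, 798, 3)
20 21 [0, 0, 0, 0, 0, 0, 13, 0, 0, 0, 0, 0, 0, 0, 8, 0, 0, 0, 0, 0, 0, 0] 47.0
30 125 [0, 0, 0, 0, 0, 0, 6, 0, 0, 0, 0, 0, 0, 0, 8, 0, 0, 17, 33, 24, 34, 3] 85.0
40 410 [0, 0, 0, 0, 0, 0, 0, 0, 0, 0, 0, 0, 0, 0, 0, 0, 0, 60, 101, 119, 126, 4] 86.0
50 400 [0, 0, 0, 0, 0, 0, 0, 0, 0, 0, 0, 0, 0, 0, 0, 0, 0, 56, 100, 116, 123, 5] 86.0
60 66 [0, 0, 0, 0, 0, 0, 0, 0, 0, 0, 0, 0, 0, 0, 0, 0, 0, 7, 15, 19, 23, 2] 85.0
70 63 [0, 0, 0, 0, 0, 0, 32, 0, 0, 0, 0, 0, 0, 0, 31, 0, 0, 0, 0, 0, 0, 0] 66.0
80 64 [0, 0, 0, 0, 0, 0, 33, 0, 0, 0, 0, 0, 0, 0, 31, 0, 0, 0, 0, 0, 0, 0] 65.0
90 39 [0, 0, 0, 0, 0, 0, 17, 0, 0, 0, 0, 0, 0, 0, 22, 0, 0, 0, 0, 0, 0, 0] 53.0
```

View pics/o6.png

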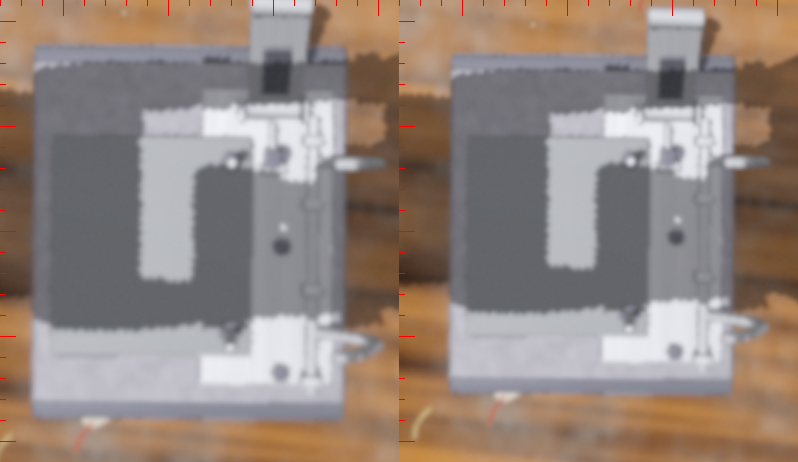

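The lever is up and the arches are swung to +x. Cover edges agree with the frame to within 0.5 mm, and both posts show near x 30, at y about +32 and -47. I'll now measure the post tips and the board precisely.

Run:
```python
from h import *
c=load('w4');org=np.array((.535,-.1566));R=np.array([[.9141,.4055],[-.4055,.9141]])
P=cloud(c);F=np.dstack([(P[...,:2]-org)@R*1000,P[...,2]*1000])
m=(F[...,2]>40)&(F[...,2]<55)&(abs(F[...,0]-30)<10)&(F[...,1]<60)
for s in(1,-1):
  k=m&(s*F[...,1]>0);q=F[k];v,u=np.nonzero(k);print(len(q),q.mean(0).round(1),q.min(0).round(1),q.max(0).round(1),u.mean(),v.mean())
# arches z top centre
m=(F[...,2]>40)&(F[...,0]>68)&(F[...,0]<100)
for lo,hi in((-60,-30),(15,45)):
  q=F[m&(F[...,1]>lo)&(F[...,1]<hi)];print('arch',len(q),np.median(q,0).round(1))
```

```text
15 [29.9 32.9 45.6] [28.1 31.3 44. ] [31.5 34.7 47.4] 321.6 99.6
16 [ 29.2 -45.9  44.5] [ 27.  -48.7  40.4] [ 31.8 -43.8  46.3] 321.875 167.6875
arch 5894 [ 74.5 -34.3 332.9]
arch 83 [82.4 32.5 61.9]
```

Posts' midpoint is at file (29.7,-6.8), with 79.4 mm spacing, and it agrees with the lever offset. I'll go above the board at its yaw for a precise look.

Request:
apply_moves(
  moves=[
    {"dr": [0,-6.28,0],"travel": [0,0,0],"gripper": 100},
    {"dr": [0,-6.28,0],"travel": [0,0,0],"gripper": 100},
    {"dr": [0,-6.28,0],"travel": [0,0,0],"gripper": 100},
    {"dr": [0,-6.28,0],"travel": [0,0,0],"gripper": 100},
    {"dr": [0,-6.28,0],"travel": [0,0,0],"gripper": 100},
    {"dr": [0,0,0],"travel": [-0.0093,0,-0.0349],"gripper": 100},
    {"dr": [0,0,0],"travel": [-0.0093,0,-0.0349],"gripper": 100},
    {"dr": [0,0,0],"travel": [-0.0093,0,-0.0349],"gripper": 100},
    {"dr": [0,0,0],"travel": [-0.0093,0,-0.0349],"gripper": 100},
    {"dr": [0,0,0],"travel": [-0.0093,0,-0.0349],"gripper": 100},
    {"dr": [0,0,0],"travel": [-0.0093,0,-0.0349],"gripper": 100},
    {"dr": [0,0,0],"travel": [-0.0093,0,-0.0349],"gripper": 100},
  ],
)

```text
time: 8.65
eef_pos: [0.5135, -0.4536, 0.2436]
tool_rot: [-1.57, 0.0, 0.126]
contact_force: [-0.2, 0.1, 0.7]
width: 0.0878
```

Request:
apply_moves(
  moves=[
    {"dr": [0,0,0],"travel": [0,0,0],"gripper": 100},
    {"dr": [0,0,0],"travel": [0,0,0],"gripper": 100},
    {"dr": [0,0,0],"travel": [0,0,0],"gripper": 100},
  ],
)

```text
time: 8.9
eef_pos: [0.5136, -0.4521, 0.2436]
tool_rot: [-1.569, 0.0, 0.126]
contact_force: [-1.0, -0.5, 0.2]
width: 0.0877
```

```bash
cat >> h.py <<'E'
def board(c,ctr):
    P=cloud(c);g=c['color'].astype(int); near=(np.hypot(P[...,0]-ctr[0],P[...,1]-ctr[1])<.085)&(c['z_map']>0)
    out={}
    for k,m in {'plate':near&(P[...,2]>.0025)&(P[...,2]<.05),'box':near&(P[...,2]>.018)&(P[...,2]<.05)}.items():
        m=cv2.morphologyEx(m.astype(np.uint8),cv2.MORPH_OPEN,np.ones((3,3)));n,l,s,_=cv2.connectedComponentsWithStats(m);q=P[l==1+s[1:,4].argmax()]
        r=cv2.minAreaRect((q[:,:2]*1000).astype(np.float32)); out[k]=r; print(k,np.round(r[0],1),np.round(r[1],1),round(r[2],2),np.median(q[:,2]).round(4))
    return out
E
python3 - <<'E'
from h import *
s=manip.read_state();print(s['time'],s['eef_pos'],s['tool_rot'],s['q'].round(2))
c=cap('wrist','w5'); board(c,(.49,-.42))
a=ortho(c,(.505,-.4175),.12,(-90,60),(-75,75),.022,4)
for k in range(-90,60,10): cv2.line(a,((k+90)*4,0),((k+90)*4,6 if k else 16),(0,0,255),1)
for k in range(-70,75,10): cv2.line(a,(0,(75-k)*4),(6 if k else 16,(75-k)*4),(0,0,255),1)
cv2.imwrite('pics/o7.png',a)
E
```

```text
8.9 [ 0.51363797 -0.45205183  0.24363775] [-1.56921306e+00  3.74972521e-04  1.25617612e-01] [-0.77  0.35  0.84  0.    1.95 -0.9 ]
plate [ 486.3 -420.1] [ 95.2 102.7] 6.87 0.0052
box [ 503.9 -417.7] [46.8 59.9] 7.18 0.0204
```

View pics/o7.png

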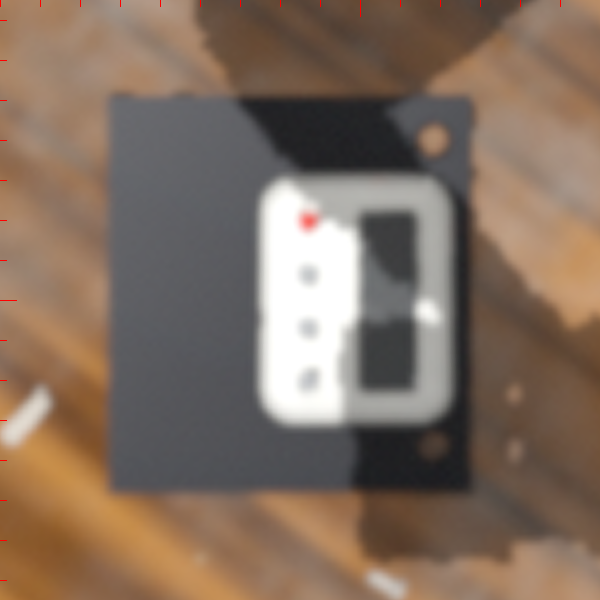

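The board picture shows the box centre at local (-0.9,0), aligned with yaw 0.12, and the holes at the +x edge at (432,140) and (432,445). That matches the description, so I'll descend to grip.

Request:
apply_moves(
  moves=[
    {"dr": [0,0,0],"travel": [-0.0051,0.03,0.0354],"gripper": 100},
    {"dr": [0,0,0],"travel": [0,0.04,0],"gripper": 100},
    {"dr": [0,0,0],"travel": [0,0.04,0],"gripper": 100},
    {"dr": [0,0,0],"travel": [0,0.04,0],"gripper": 100},
    {"dr": [0,0,0],"travel": [0,0.04,0],"gripper": 100},
    {"dr": [0,0,0],"travel": [0,0.03,0],"gripper": 100},
    {"dr": [0,0,0],"travel": [0,0.02,0],"gripper": 100},
    {"dr": [0,0,0],"travel": [0,0.015,0],"gripper": 100},
    {"dr": [0,0,0],"travel": [0,0.0096,0],"gripper": 100},
    {"dr": [0,0,0],"travel": [0,0,0],"gripper": 100},
    {"dr": [0,0,0],"travel": [0,0,0],"gripper": 100},
  ],
  force=10,
)

```text
time: 9.87
eef_pos: [0.505, -0.4214, -0.0159]
tool_rot: [-1.571, -0.0, 0.126]
contact_force: [0.3, 0.3, -0.1]
width: 0.0875
```

Request:
apply_moves(
  moves=[
    {"dr": [0,0,0],"travel": [-0.0005,0.005,0.0037],"gripper": 100},
    {"dr": [0,0,0],"travel": [0,0,0],"gripper": 60},
    {"dr": [0,0,0],"travel": [0,0,0],"gripper": 60},
    {"dr": [0,0,0],"travel": [0,0,0],"gripper": 60},
    {"dr": [0,0,0],"travel": [0,0,0],"gripper": 60},
    {"dr": [0,0,0],"travel": [0,0,0],"gripper": 40},
    {"dr": [0,0,0],"travel": [0,0,0],"gripper": 40},
    {"dr": [0,0,0],"travel": [0,0,0],"gripper": 40},
  ],
  force=10,
)

```text
time: 10.53
eef_pos: [0.5036, -0.4187, -0.0216]
tool_rot: [-1.571, -0.0, 0.125]
contact_force: [0.9, -0.4, 0.8]
width: 0.0476
```

Request:
apply_moves(
  moves=[
    {"dr": [0,0,0],"travel": [0,0,0],"gripper": 40},
    {"dr": [0,0,0],"travel": [0,0,0],"gripper": 40},
    {"dr": [0,0,0],"travel": [0,-0.02,0],"gripper": 40},
    {"dr": [0,0,0],"travel": [0,-0.03,0],"gripper": 40},
    {"dr": [0,0,0],"travel": [0,-0.03,0],"gripper": 40},
    {"dr": [0,0,0],"travel": [0,-0.03,0],"gripper": 40},
    {"dr": [0,0,0],"travel": [0,-0.025,0],"gripper": 40},
    {"dr": [0,6.22,0],"travel": [0,-0.01,0],"gripper": 40},
    {"dr": [0,6.22,0],"travel": [0,0,0],"gripper": 40},
    {"dr": [0,6.22,0],"travel": [0,0,0],"gripper": 40},
    {"dr": [0,6.22,0],"travel": [0,0,0],"gripper": 40},
    {"dr": [0,6.22,0],"travel": [0,0,0],"gripper": 40},
  ],
  force=35,
)

```text
time: 11.53
eef_pos: [0.5031, -0.4185, 0.1226]
tool_rot: [-1.571, 0.001, -0.423]
contact_force: [0.3, -0.7, -1.6]
width: 0.0471
```

Request:
apply_moves(
  moves=[
    {"dr": [0,0,0],"travel": [-0.0097,0,0.025],"gripper": 40},
    {"dr": [0,0,0],"travel": [-0.0097,0,0.035],"gripper": 40},
    {"dr": [0,0,0],"travel": [-0.0097,0,0.04],"gripper": 40},
    {"dr": [0,0,0],"travel": [-0.0097,0,0.04],"gripper": 40},
    {"dr": [0,0,0],"travel": [-0.0097,0,0.04],"gripper": 40},
    {"dr": [0,0,0],"travel": [-0.0097,0,0.035],"gripper": 40},
    {"dr": [0,0,0],"travel": [-0.0097,0,0.03],"gripper": 40},
    {"dr": [0,0,0],"travel": [0,0,0],"gripper": 40},
    {"dr": [0,0,0],"travel": [0,0,0],"gripper": 40},
    {"dr": [0,0,0],"travel": [0,0,0],"gripper": 40},
  ],
  force=35,
)

```text
time: 12.37
eef_pos: [0.5406, -0.1676, 0.123]
tool_rot: [-1.571, 0.0, -0.418]
contact_force: [-0.5, 0.1, -1.0]
width: 0.0468
```

Run:
```python
from h import *
s=manip.read_state();print(s['time'],s['eef_pos'],s['tool_rot'],s['width'],s['contact_force'])
c=cap('wrist','w6');e=s['eef_pos']
# project into tool-aligned frame about TCP
yaw=s['tool_rot'][2];ca,sa=np.cos(yaw),np.sin(yaw);P=cloud(c)
d=P-e;F=np.dstack([(d[...,0]*ca+d[...,1]*sa)*1000,(-d[...,0]*sa+d[...,1]*ca)*1000,P[...,2]*1000])
m=(abs(F[...,0])<80)&(abs(F[...,1])<80)&(F[...,2]>100)&(F[...,2]<160)
print(np.histogram(F[m][:,2],bins=range(100,161,4)))
pl=F[m&(F[...,2]<147)]; print(len(pl),pl.min(0).round(1),pl.max(0).round(1))
z=(float(np.median(pl[:,2])))/1000;print(z)
a=ortho(c,e[:2],yaw,(-90,60),(-70,80),z,3.6)
for k in range(-90,60,10): cv2.line(a,(int((k+90)*3.6),0),(int((k+90)*3.6),6 if k else 16),(0,0,255),1)
for k in range(-70,80,10): cv2.line(a,(0,int((80-k)*3.6)),(6 if k else 16,int((80-k)*3.6)),(0,0,255),1)
cv2.imwrite('pics/o8.png',a)
```

```text
12.3667 [ 0.5405998  -0.1675574   0.12299314] [-1.57149790e+00  3.62599327e-04 -4.17754109e-01] 0.04680593064934831 [-0.52163505  0.11494731 -0.97533433]
(array([    0,     0,     0,     0,     0,     0,     0,     0,     0,
           0,    12,   529, 14445,   221,   331]), array([100, 104, 108, 112, 116, 120, 124, 128, 132, 136, 140, 144, 148,
       152, 156, 160]))
250 [-64.9 -44.  143.3] [ 29.1  53.  147. ]
0.14513722276764662
```

View pics/o8.png

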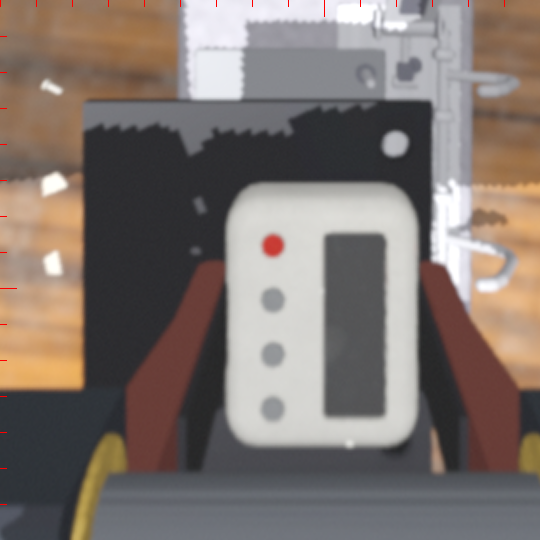

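Run:
```python
from h import *
c=load('w6');e=np.array([.5406,-.16756,.123]);yaw=-.4178
ca,sa=np.cos(yaw),np.sin(yaw);P=cloud(c)
d=P-e;F=np.dstack([(d[...,0]*ca+d[...,1]*sa)*1000,(-d[...,0]*sa+d[...,1]*ca)*1000,P[...,2]*1000])
m=(abs(F[...,0])<80)&(abs(F[...,1])<80)&(F[...,2]>140)&(F[...,2]<156)&(c['color'].sum(-1)<270)
q=F[m&(F[...,1]>15)]
A=np.c_[q[:,:2],np.ones(len(q))];k=np.linalg.lstsq(A,q[:,2],rcond=None)[0];print('plane',k,'z@0',k[2],len(q))
for lo,hi in((18,28),(28,38),(38,48)):
  s=q[(q[:,1]>lo)&(q[:,1]<hi)];print(lo,np.percentile(s[:,0],[.3,99.7]).round(1))
for lo,hi in((-60,-40),(-40,-20),(-20,0),(0,20)):
  s=q[(q[:,0]>lo)&(q[:,0]<hi)];print('ymax',lo,np.percentile(s[:,1],99.7).round(1))
z=k[2]/1000
a=ortho(c,e[:2],yaw,(10,40),(20,60),z,10);g=cv2.GaussianBlur(cv2.cvtColor(a,cv2.COLOR_BGR2GRAY),(0,0),3)
n,l,s,ce=cv2.connectedComponentsWithStats((g>90).astype(np.uint8))
for i in range(1,n): print(s[i],(10+ce[i][0]/10).round(2),(60-ce[i][1]/10).round(2))
```

```text
plane [ 9.75209056e-04 -1.20757868e-02  1.49707938e+02] z@0 149.70793802557776 8119
18 [-65.1  28.7]
28 [-65.3  28.7]
38 [-65.2  28.7]
ymax -60 52.9
ymax -40 52.3
ymax -20 52.7
ymax 0 52.7
[    0     0   300   400 57686] 30.96 43.84
[  0  75  27  15 299] 11.22 51.9
[  55  150   74   74 4352] 19.1 41.33
[    0   290   155   110 14251] 16.64 25.01
```

Run:
```python
from h import *
org=np.array((.535,-.1566));R=np.array([[.9141,.4055],[-.4055,.9141]])
for n in('w6','w4'):
  c=load(n);P=cloud(c);F=np.dstack([(P[...,:2]-org)@R*1000,P[...,2]*1000])
  for lo in(20,30,40):
   k=(F[...,2]>lo)&(F[...,2]<lo+10+(lo==40)*5)&(abs(F[...,0]-30)<9)&(F[...,1]>22)&(F[...,1]<46)
   q=F[k];v,u=np.nonzero(k)
   if len(q):print(n,lo,len(q),q.mean(0).round(1),q.min(0).round(1),q.max(0).round(1),u.mean().round(0),v.mean().round(0))
c=load('w6');
a=ortho(c,org,-.4175,(10,60),(20,70),.046,9)
b=ortho(load('w4'),org,-.4175,(10,60),(10,60),.046,9)
for im,y1 in((a,70),(b,60)):
  for k in range(10,60,5): cv2.line(im,((k-10)*9,0),((k-10)*9,8),(0,0,255),1)
  for k in range(10,70,5): cv2.line(im,(0,(y1-k)*9),(8 if k%10 else 16,(y1-k)*9),(0,0,255),1)
cv2.imwrite('pics/o9.png',cv2.resize(np.hstack([a,b]),(800,400)))
```

```text
w6 20 10 [29.3 35.4 24.9] [27.6 33.2 20.7] [31.5 36.3 29.2] 346.0 141.0
w6 30 10 [29.1 35.4 34.4] [27.6 33.5 30. ] [31.4 36.2 39. ] 347.0 143.0
w6 40 35 [29.8 34.1 44.7] [27.8 31.6 40.6] [31.9 36.1 46.8] 348.0 146.0
w4 30 1 [28.1 34.6 39.7] [28.1 34.6 39.7] [28.1 34.6 39.7] 320.0 98.0
w4 40 15 [29.9 32.9 45.6] [28.1 31.3 44. ] [31.5 34.7 47.4] 322.0 100.0
```

View pics/o9.png

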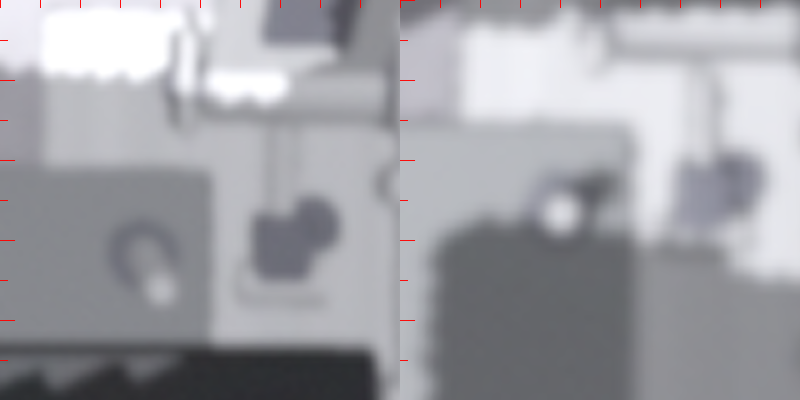

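Two independent views put the +y post at file (29.9,33.5). The held hole is at (28.7,33.6). I'll shift +1.2 mm in x and lower until just above the tips.

Request:
apply_moves(
  moves=[
    {"dr": [0,0,0],"travel": [0.0012,0.02,0],"gripper": 40},
    {"dr": [0,0,0],"travel": [0,0.025,0],"gripper": 40},
    {"dr": [0,0,0],"travel": [0,0.025,0],"gripper": 40},
    {"dr": [0,0,0],"travel": [0,0.015,0],"gripper": 40},
    {"dr": [0,0,0],"travel": [0,0.007,0],"gripper": 40},
    {"dr": [0,0,0],"travel": [0,0,0],"gripper": 40},
    {"dr": [0,0,0],"travel": [0,0,0],"gripper": 40},
    {"dr": [0,0,0],"travel": [0,0,0],"gripper": 40},
  ],
  force=35,
)

```text
time: 13.08
eef_pos: [0.5427, -0.1686, 0.033]
tool_rot: [-1.571, -0.002, -0.419]
contact_force: [0.3, -0.0, -1.3]
width: 0.0466
```

Request:
apply_moves(
  moves=[
    {"dr": [0,0,0],"travel": [0,0.002,0],"gripper": 40},
    {"dr": [0,0,0],"travel": [0,0.002,0],"gripper": 40},
    {"dr": [0,0,0],"travel": [0,0.001,0],"gripper": 40},
    {"dr": [0,0,0],"travel": [0,0,0],"gripper": 40},
  ],
)

```text
time: 13.42
eef_pos: [0.5419, -0.1676, 0.0263]
tool_rot: [-1.571, -0.0, -0.418]
contact_force: [-0.4, 0.7, -1.2]
width: 0.0467
```

Request:
apply_moves(
  moves=[
    {"dr": [0,0,0],"travel": [0,0.001,0],"gripper": 40},
    {"dr": [0,0,0],"travel": [0,0.001,0],"gripper": 40},
    {"dr": [0,0,0],"travel": [0,0.001,0],"gripper": 40},
    {"dr": [0,0,0],"travel": [0,0.001,0],"gripper": 40},
    {"dr": [0,0,0],"travel": [0,0,0],"gripper": 40},
    {"dr": [0,0,0],"travel": [0,0,0],"gripper": 40},
  ],
)

```text
time: 13.92
eef_pos: [0.5418, -0.1676, 0.0221]
tool_rot: [-1.571, 0.0, -0.418]
contact_force: [0.0, -0.2, -1.7]
width: 0.0468
```

Bottom at about 44 mm, below the tips, and no reaction. Continuing.

Request:
apply_moves(
  moves=[
    {"dr": [0,0,0],"travel": [0,0.001,0],"gripper": 40},
    {"dr": [0,0,0],"travel": [0,0.001,0],"gripper": 40},
    {"dr": [0,0,0],"travel": [0,0.001,0],"gripper": 40},
    {"dr": [0,0,0],"travel": [0,0.001,0],"gripper": 40},
    {"dr": [0,0,0],"travel": [0,0.001,0],"gripper": 40},
    {"dr": [0,0,0],"travel": [0,0,0],"gripper": 40},
  ],
)

```text
time: 14.42
eef_pos: [0.5417, -0.1676, 0.0169]
tool_rot: [-1.571, 0.0, -0.418]
contact_force: [0.4, -0.1, -1.9]
width: 0.0472
```

Request:
apply_moves(
  moves=[
    {"dr": [0,0,0],"travel": [0,0.002,0],"gripper": 40},
    {"dr": [0,0,0],"travel": [0,0.002,0],"gripper": 40},
    {"dr": [0,0,0],"travel": [0,0.002,0],"gripper": 40},
    {"dr": [0,0,0],"travel": [0,0.002,0],"gripper": 40},
    {"dr": [0,0,0],"travel": [0,0.002,0],"gripper": 40},
    {"dr": [0,0,0],"travel": [0,0,0],"gripper": 40},
  ],
)

```text
time: 14.92
eef_pos: [0.5416, -0.1675, 0.0066]
tool_rot: [-1.571, 0.001, -0.418]
contact_force: [-0.7, 0.6, -2.3]
width: 0.0468
```

Request:
apply_moves(
  moves=[
    {"dr": [0,0,0],"travel": [0,0.002,0],"gripper": 40},
    {"dr": [0,0,0],"travel": [0,0.002,0],"gripper": 40},
    {"dr": [0,0,0],"travel": [0,0.002,0],"gripper": 40},
    {"dr": [0,0,0],"travel": [0,0.002,0],"gripper": 40},
    {"dr": [0,0,0],"travel": [0,0.002,0],"gripper": 40},
    {"dr": [0,0,0],"travel": [0,0,0],"gripper": 40},
  ],
)

```text
time: 15.42
eef_pos: [0.5416, -0.1675, -0.0034]
tool_rot: [-1.571, 0.001, -0.418]
contact_force: [-0.2, 0.1, -2.6]
width: 0.0466
```

Request:
apply_moves(
  moves=[
    {"dr": [0,0,0],"travel": [0,0.0015,0],"gripper": 40},
    {"dr": [0,0,0],"travel": [0,0.0015,0],"gripper": 40},
    {"dr": [0,0,0],"travel": [0,0.0015,0],"gripper": 40},
    {"dr": [0,0,0],"travel": [0,0,0],"gripper": 40},
  ],
)

```text
time: 15.75
eef_pos: [0.5417, -0.1676, -0.0077]
tool_rot: [-1.571, 0.001, -0.418]
contact_force: [0.5, 0.5, -1.8]
width: 0.0464
```

Request:
apply_moves(
  moves=[
    {"dr": [0,0,0],"travel": [0,0.0008,0],"gripper": 40},
    {"dr": [0,0,0],"travel": [0,0.0007,0],"gripper": 40},
    {"dr": [0,0,0],"travel": [0,0,0],"gripper": 40},
  ],
)

```text
time: 16.0
eef_pos: [0.5418, -0.1676, -0.0089]
tool_rot: [-1.571, 0.0, -0.418]
contact_force: [0.2, -0.5, -2.4]
width: 0.0469
```

Request:
apply_moves(
  moves=[
    {"dr": [0,0,0],"travel": [0,0.0007,0],"gripper": 40},
    {"dr": [0,0,0],"travel": [0,0.0007,0],"gripper": 40},
    {"dr": [0,0,0],"travel": [0,0,0],"gripper": 40},
  ],
)

```text
time: 16.25
eef_pos: [0.542, -0.1677, -0.0096]
tool_rot: [-1.571, -0.0, -0.418]
contact_force: [-1.5, 0.8, 2.0]
width: 0.047
```

Light contact of about +4 N means it is seated. Releasing and rising.

Request:
apply_moves(
  moves=[
    {"dr": [0,0,0],"travel": [0,0,0],"gripper": 70},
    {"dr": [0,0,0],"travel": [0,0,0],"gripper": 70},
    {"dr": [0,0,0],"travel": [0,0,0],"gripper": 70},
    {"dr": [0,0,0],"travel": [0,0,0],"gripper": 70},
    {"dr": [0,0,0],"travel": [0,-0.02,0],"gripper": 70},
    {"dr": [0,0,0],"travel": [0,-0.04,0],"gripper": 70},
    {"dr": [0,0,0],"travel": [0,-0.04,0],"gripper": 70},
    {"dr": [0,0,0],"travel": [0,-0.04,0],"gripper": 70},
    {"dr": [0,0,0],"travel": [0,-0.04,0],"gripper": 70},
    {"dr": [0,0,0],"travel": [0,-0.04,0],"gripper": 40},
    {"dr": [0,0,0],"travel": [0,0,0],"gripper": 20},
    {"dr": [0,0,0],"travel": [0,0,0],"gripper": 0},
  ],
)

```text
time: 17.25
eef_pos: [0.5433, -0.1681, 0.2135]
tool_rot: [-1.57, -0.007, -0.418]
contact_force: [0.8, 0.2, -0.7]
width: 0.0448
```

```bash
cat > chk.py <<'E'
from h import *
import sys
s=manip.read_state();print(s['time'],s['eef_pos'],s['tool_rot'])
c=cap('wrist',sys.argv[1]);org=np.array((.535,-.1566));R=np.array([[.9141,.4055],[-.4055,.9141]])
P=cloud(c);F=np.dstack([(P[...,:2]-org)@R*1000,P[...,2]*1000]);g=c['color'].astype(int)
m=(F[...,2]>10)&(F[...,2]<24)&(g.sum(-1)<220)&(F[...,0]>-60)&(F[...,0]<45)&(F[...,1]>-65)&(F[...,1]<50)
q=F[m];k=np.linalg.lstsq(np.c_[q[:,:2],np.ones(len(q))],q[:,2],rcond=None)[0];print('plate slope',k[:2].round(4),'z',np.median(q[:,2]).round(1),len(q),np.percentile(q[:,:2],[.5,99.5],axis=0).round(1).tolist())
b=F[(F[...,2]>28)&(F[...,2]<42)&(F[...,0]>-25)&(F[...,0]<45)&(F[...,1]>-45)&(F[...,1]<30)&(g.sum(-1)>0)];print('box',np.median(b[:,2]).round(1),np.percentile(b[:,:2],[1,99],axis=0).round(1).tolist())
l=F[(F[...,2]>20)&(F[...,2]<120)&(abs(F[...,0]-49)<9)&(F[...,1]>85)&(F[...,1]<140)];print('lever top',np.percentile(l[:,2],98).round(1),'y',np.percentile(l[:,1],[2,98]).round(1))
E
python3 chk.py w7
```

```text
17.25 [ 0.54325703 -0.16812297  0.2135183 ] [-1.57041559 -0.00677275 -0.417949  ]
plate slope [-0.0005 -0.0035] z 16.7 1810 [[-53.6, -41.4], [38.6, 44.4]]
box 32.4 [[-13.3, -36.9], [33.3, 23.6]]
lever top 85.1 y [ 85.3 100.4]
```

The board lies flat: plate top 16.7 mm, slope under 0.004, box centre at file (10,-6.6). The lever is still up. Now I'll regrip the lever end where I released it and drive it back down the arc.

Request:
apply_moves(
  moves=[
    {"dr": [0,0,0],"travel": [0.0128,0,0.0349],"gripper": 60},
    {"dr": [0,0,0],"travel": [0.0128,0,0.0349],"gripper": 60},
    {"dr": [0,0,0],"travel": [0.0128,0,0.0349],"gripper": 60},
    {"dr": [0,0,0],"travel": [0,0.03,0],"gripper": 60},
    {"dr": [0,0,0],"travel": [0,0.03,0],"gripper": 60},
    {"dr": [0,0,0],"travel": [0,0.025,0],"gripper": 60},
    {"dr": [0,0,0],"travel": [0,0,0],"gripper": 60},
    {"dr": [0,0,0],"travel": [0,0,0],"gripper": 60},
    {"dr": [0,0,0],"travel": [0,0,0],"gripper": 60},
  ],
  force=10,
)

```text
time: 18.05
eef_pos: [0.6194, -0.0876, 0.1253]
tool_rot: [-1.571, 0.0, -0.418]
contact_force: [-0.3, -0.2, 0.6]
width: 0.0525
```

Request:
apply_moves(
  moves=[
    {"dr": [0,0,0],"travel": [0.0012,0.025,0],"gripper": 60},
    {"dr": [0,0,0],"travel": [0,0.025,0],"gripper": 60},
    {"dr": [0,0,0],"travel": [0,0.02,0],"gripper": 60},
    {"dr": [0,0,0],"travel": [0,0.012,0],"gripper": 60},
    {"dr": [0,0,0],"travel": [0,0.006,0],"gripper": 60},
    {"dr": [0,0,0],"travel": [0,0,0],"gripper": 36},
    {"dr": [0,0,0],"travel": [0,0,0],"gripper": 36},
    {"dr": [0,0,0],"travel": [0,0,0],"gripper": 15},
    {"dr": [0,0,0],"travel": [0,0,0],"gripper": 15},
    {"dr": [0,0,0],"travel": [0,0,0],"gripper": 15},
    {"dr": [0,0,0],"travel": [0,0,0],"gripper": 15},
    {"dr": [0,0,0],"travel": [0,0,0],"gripper": 15},
  ],
  force=10,
)

```text
time: 19.05
eef_pos: [0.6208, -0.0878, 0.0384]
tool_rot: [-1.57, -0.001, -0.418]
contact_force: [-3.4, 1.3, 5.6]
width: 0.0239
```

Request:
apply_moves(
  moves=[
    {"dr": [0,0,0],"travel": [0,0,0],"gripper": 10},
    {"dr": [0,0,0],"travel": [0,0,0],"gripper": 10},
    {"dr": [0,0,0],"travel": [0,0.0033,0.0043],"gripper": 10},
    {"dr": [0,0,0],"travel": [0,0.0047,0.005],"gripper": 10},
    {"dr": [0,0,0],"travel": [0,0.0051,0.0045],"gripper": 10},
  ],
  force=25,
)

```text
time: 19.47
eef_pos: [0.6264, -0.0757, 0.027]
tool_rot: [-1.571, -0.002, -0.418]
contact_force: [-6.8, 2.1, 11.8]
width: 0.0234
```

Request:
apply_moves(
  moves=[
    {"dr": [0,0,0],"travel": [0,0.0055,0.004],"gripper": 10},
    {"dr": [0,0,0],"travel": [0,0.0059,0.0034],"gripper": 10},
    {"dr": [0,0,0],"travel": [0,0.0062,0.0028],"gripper": 10},
  ],
)

```text
time: 19.72
eef_pos: [0.6313, -0.0646, 0.0085]
tool_rot: [-1.568, -0.002, -0.417]
contact_force: [-2.6, 5.5, 7.3]
width: 0.0233
```

Request:
apply_moves(
  moves=[
    {"dr": [0,0,0],"travel": [0,0.0065,0.0022],"gripper": 10},
    {"dr": [0,0,0],"travel": [0,0.0066,0.0015],"gripper": 10},
    {"dr": [0,0,0],"travel": [0,0,0],"gripper": 10},
  ],
)

```text
time: 19.97
eef_pos: [0.6328, -0.0604, -0.0077]
tool_rot: [-1.567, -0.001, -0.416]
contact_force: [4.2, 6.4, -2.2]
width: 0.0237
```

Request:
apply_moves(
  moves=[
    {"dr": [0,0,0],"travel": [0,0.005,-0.0005],"gripper": 10},
    {"dr": [0,0,0],"travel": [0,0.002,0],"gripper": 10},
    {"dr": [0,0,0],"travel": [0,0,0],"gripper": 10},
  ],
)

```text
time: 20.22
eef_pos: [0.6328, -0.0604, -0.0146]
tool_rot: [-1.566, -0.001, -0.416]
contact_force: [5.5, 8.0, -4.2]
width: 0.0236
```

Request:
apply_moves(
  moves=[
    {"dr": [0,0,0],"travel": [0,0,0],"gripper": 60},
    {"dr": [0,0,0],"travel": [0,0,0],"gripper": 60},
    {"dr": [0,0,0],"travel": [0,0,0],"gripper": 60},
    {"dr": [0,0,0],"travel": [0,0,0],"gripper": 60},
    {"dr": [0,0,0],"travel": [0,-0.02,0],"gripper": 60},
    {"dr": [0,0,0],"travel": [0,-0.03,0],"gripper": 60},
    {"dr": [0,0,0],"travel": [0,-0.01,-0.005],"gripper": 0},
    {"dr": [0,0,0],"travel": [0,0,0],"gripper": 0},
    {"dr": [0,0,0],"travel": [0,0,0],"gripper": 0},
    {"dr": [0,0,0],"travel": [0,0,0],"gripper": 0},
    {"dr": [0,0,0],"travel": [0,0,0],"gripper": 0},
    {"dr": [0,0,0],"travel": [0,0,0],"gripper": 0},
  ],
  force=10,
)

```text
time: 21.22
eef_pos: [0.6287, -0.0676, 0.0441]
tool_rot: [-1.572, 0.003, -0.418]
contact_force: [0.1, -0.2, -0.4]
width: 0.0166
```

Request:
apply_moves(
  moves=[
    {"dr": [0,0,0],"travel": [0,0.02,0],"gripper": 0},
    {"dr": [0,0,0],"travel": [0,0.015,0],"gripper": 0},
    {"dr": [0,0,0],"travel": [0,0.004,0],"gripper": 0},
    {"dr": [0,0,0],"travel": [0,0.002,0],"gripper": 0},
    {"dr": [0,0,0],"travel": [0,0.001,0],"gripper": 0},
    {"dr": [0,0,0],"travel": [0,0,0],"gripper": 0},
  ],
)

```text
time: 21.72
eef_pos: [0.6299, -0.0677, 0.0046]
tool_rot: [-1.571, -0.001, -0.418]
contact_force: [-0.1, 0.5, -0.5]
width: 0.0005
```

Request:
apply_moves(
  moves=[
    {"dr": [0,0,0],"travel": [0,0.001,0],"gripper": 0},
    {"dr": [0,0,0],"travel": [0,0.001,0],"gripper": 0},
    {"dr": [0,0,0],"travel": [0,0.001,0],"gripper": 0},
    {"dr": [0,0,0],"travel": [0,0,0],"gripper": 0},
  ],
)

```text
time: 22.05
eef_pos: [0.6303, -0.0678, 0.0022]
tool_rot: [-1.57, -0.002, -0.418]
contact_force: [-0.7, 0.2, 3.0]
width: 0.0005
```

Request:
apply_moves(
  moves=[
    {"dr": [0,0,0],"travel": [0,0.0007,0],"gripper": 0},
    {"dr": [0,0,0],"travel": [0,0.0007,0],"gripper": 0},
    {"dr": [0,0,0],"travel": [0,0,0],"gripper": 0},
  ],
)

```text
time: 22.3
eef_pos: [0.6305, -0.0678, 0.0018]
tool_rot: [-1.57, -0.002, -0.418]
contact_force: [-1.7, -0.1, 8.1]
width: 0.0007
```

Request:
apply_moves(
  moves=[
    {"dr": [0,0,0],"travel": [0,0.001,0],"gripper": 0},
    {"dr": [0,0,0],"travel": [0,0,0],"gripper": 0},
    {"dr": [0,0,0],"travel": [0,-0.02,0],"gripper": 0},
    {"dr": [0,0,0],"travel": [0,-0.04,0],"gripper": 0},
    {"dr": [0,0,0],"travel": [0,-0.04,0],"gripper": 0},
    {"dr": [0,0,0],"travel": [0,-0.04,0],"gripper": 0},
    {"dr": [0,0,0],"travel": [0,-0.04,-0.03],"gripper": 0},
    {"dr": [0,0,0],"travel": [0,-0.04,-0.04],"gripper": 0},
    {"dr": [0,0,0],"travel": [0,0,-0.04],"gripper": 0},
    {"dr": [0,0,0],"travel": [0,0,-0.03],"gripper": 0},
    {"dr": [0,0,0],"travel": [0,0,0],"gripper": 0},
    {"dr": [0,0,0],"travel": [0,0,0],"gripper": 0},
  ],
)

```text
time: 23.3
eef_pos: [0.5785, -0.1828, 0.2013]
tool_rot: [-1.571, 0.0, -0.421]
contact_force: [0.5, 0.1, 0.1]
width: 0.0007
```

```bash
python3 chk.py w8
python3 - <<'E'
from h import *
c=load('w8');a=ortho(c,(.535,-.1566),-.4175,(-80,120),(-100,140),.03,2.4);print(a.shape);cv2.imwrite('pics/o10.png',a)
E
```

```text
23.3 [ 0.57847767 -0.18279035  0.20126222] [-1.57063007e+00  2.86763214e-04 -4.20912225e-01]
plate slope [-0.0015 -0.001 ] z 16.7 2485 [[-53.5, -42.5], [38.9, 44.5]]
box 32.4 [[-13.2, -37.3], [33.4, 23.8]]
lever top 33.5 y [ 86.7 130.4]
(576, 480, 3)
```

The numbers show the lever down: its top is at 33.5 mm, which is 29 plus half the roll. I'll check numerically that the arches are closed, then hand in.

Run:
```python
from h import *
org=np.array((.535,-.1566));R=np.array([[.9141,.4055],[-.4055,.9141]])
c=load('w8');P=cloud(c);F=np.dstack([(P[...,:2]-org)@R*1000,P[...,2]*1000])
for y in(33.5,-46.5):
  q=F[(abs(F[...,1]-y)<7)&(F[...,2]>38)&(F[...,2]<75)&(F[...,0]>20)&(F[...,0]<105)];print(y,len(q),q.min(0).round(1),q.max(0).round(1),np.histogram(q[:,0],bins=range(20,106,10))[0])
s=manip.read_state();print(s['time'],s['contact_force'].round(1))
a=load('top0')['color'].astype(int);b=cap('top','t9')['color'].astype(int);d=abs(a-b).sum(-1)
for n,(u,v) in {'watch':(362,253),'stick':(370,134),'fob':(309,123),'chargerB':(198,155),'chargerW':(457,231)}.items(): print(n,np.median(d[v-6:v+7,u-6:u+7]))
manip.job_done()
```

```text
33.5 205 [27.5 31.3 38.3] [70.  36.2 54. ] [11 46 50 50 47  1  0  0]
-46.5 176 [ 27.7 -49.   38.2] [ 68.9 -43.7  53.6] [12 45 40 37 42  0  0  0]
23.35 [ 0.3  0.1 -0.6]
watch 37.0
stick 37.0
fob 256.0
chargerB 30.0
chargerW 67.0
the job is handed in; nothing more can be done
```

The sample board is filed and the job is handed in at about 23 s; no verdict was reported. I lifted the lever until the rings opened and threaded the larger board over both posts without resistance. It seated at about 4 N. I then drove the lever back down and pressed it from above (8 N at the last reading, then 1 mm further) to confirm it was fully shut.

**Last checks, from the wrist camera and force reading:**
- **Lever:** its top is at 33.5 mm, which matches fully down.
- **Rings:** both arches span from hinge to post at x 28–70 mm, so they are closed over the board.
- **Board:** the plate top is at 16.7 mm against 17 expected. The slope is under 0.002, and the box centre is at file (10,-6.7) mm, matching the mechanism offset of about -6.8 mm.
- **Arm:** it is clear of everything, with a contact force of about 0 N.

**What failed or disagreed:**
- **Fingertips:** they sit about 32 mm above the reported TCP, seen by both the wrist and scene cameras. My first attempt to grip the lever therefore closed in the air above it, touching nothing. I corrected for the offset after that.
- **Bystanders:** the before-and-after top view shows little change for the watch, stick and black charger, and a little more for the white charger. It shows a large change at the fob (256). I put that down to the arm or its shadow over the fob, since nothing was moved near it, but I did not confirm it.
- **Final picture:** I could not view it because the viewer limit of 12 had been reached, so the last checks rest on depth data alone.

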